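# Hang the wide price sign on its counter rail and lock it

## Task

Hang the wide price sign astride the square rail of the metal counter stand, seated fully down on the rail between the two end cheeks, and let go of it. Then press the stand's hinged keeper down over the sign's top until it snaps and stays shut. Leave everything else on the counter standing where it is.

Things in the scene. Friction and masses are not known exactly. Their poses are not given: they have to be found in the camera images.
- wide_sign: the wider of two red inverted-U signs with pale pictures on both sides: 140 long (its y), 38 across (x), 99 high, loose, about 0.2 kg. A flat 4 mm bridge on top, two parallel upright 4 mm panels 30 apart inside, open below and at both ends (inner height 95). It stands on its panels' lower edges. Origin: centre of its underside. Can be held across the 38 mm.
- small_sign: the other sign of the same make, not to be used: 90 long (y), 38 across (x), 75 high; origin at the centre of its underside
- stand: fixed metal stand: base plate 80 (x) by 250 (y) by 8; a horizontal steel bar 18 by 18 along its y, top at 140; at each end a flat cheek 50 wide (x), 10 thick, rising 5 above the bar; 164 between the cheeks. The keeper's hinge is beyond the +y cheek. Origin: on the counter below the bar's middle; a hung sign's origin comes 45 above it.
- rail_mid (a point): middle of the bar's top face, 140 above the stand's origin; axes as the stand's
- keeper (a joint): angle of the keeper, rad: 0 shut (level, 8 mm above the bar), 1.15 open, tip up. A steel strip 78 long, 24 wide, 8 thick, hinged about the stand's x; shut, it points to the stand's -y, over the last 43 mm of a hung sign's +y end. A spring pushes it open while above about 0.3, snaps and holds it shut below; pressing takes about 5 N.
- keeper_hinge (a point): the keeper's hinge axis (axis along the stand's x), on the stand at y = +105, 152 above its origin; axes as the stand's
- keeper_pad (a point): where to press: centre of the dark pad on the keeper's upper face, 60 from the hinge and 4 above the strip's mid-plane; its z is the strip's upper normal, its -y points to the keeper's tip
- jar: bystander: glass jar with wooden lid, 88 across, 120 high; origin at its underside
- can_a: bystander: green drink can, 66 across, 118 high; origin at its underside
- can_b: bystander: green drink can, as the other
- tea_bottle: bystander: green bottle, 62 across, 190 high; origin at its underside
- mug: bystander: white mug, 80 across, 90 high; origin at its underside
- calculator: bystander: black desk calculator, 100 by 150, 18 high; origin at its underside
- plant_pot: bystander: small potted plant, 76 across, 115 high; origin at its underside
There are look-alikes about, which are no part of the job. What is shaped like the wide_sign but yellow is not meant.

How it is judged:
By the outcome, as a careful person would: the job done as asked, in the order asked, and still so for the second after the job is handed in, with the robot touching nothing.
It also fails if it takes over 48 s, if anything falls off the work surface, if the arm or the gripper's body presses on something with over 40 N, if the wrist force passes 120 N, or if a joint passes its speed limit or range.

## Robot

A 7-joint arm with a two-finger parallel gripper is mounted at the origin on the work surface. World frame = base frame: x ahead of the robot, y to its left, z up, the work surface at z = 0. Lengths are in m, angles in rad, forces in N, time in s.
With the tool pointing down it reaches from about 0.4 to 0.85 m from the base axis. Payload 4.5 kg.
Tool frame: the origin (TCP) lies midway between the tips of the shut fingers; the grasp point (between the pads) lies 19 mm behind it; z points along the fingers, x is the direction in which the jaws open and shut, and the axes are right-handed (so a half turn about z gives the same grasp; the last joint's range is limited). The gripper opens to 85 mm and grips with 20 to 120 N. Pads are 22 mm wide; open, the fingers measure 114 mm over their backs; the gripper's body (76 mm by 85 mm) begins 54 mm behind the grasp point. The pads swing forward as they close: fully open they stand 13 mm farther back than shut.
Start: joints at [1.166, 0.689, -0.195, 1.565, 0.157, 0.902, -0.215], TCP at [0.266, -0.566, 0.231] pointing down, gripper open.
Joint ranges: [-3.01, 3.01], [-0.46, 2.08], [-1.47, 1.51], [0.13, 2.56], [-1, 4.14], [0.04, 2.09], [-2.66, 2.66]. Speed limits (rad/s): [2.57, 2.57, 3.14, 3.14, 3.14, 3.14, 3.14].

## Interface

Orientations are given as a unit quaternion [w, x, y, z].
In Python, from station import bot gives the robot as it stands. The module is installed in compiled form; this text tells all that it offers.
- The arm moves only by the tool step_arm, never from a script. Its argument "series" is a list of rows, each a list of 3 entries, a list of its own where there are three numbers: the opening in per cent of the stroke, from 0 (shut) to 100 (fully open), then the shift along the tool's x, y, z in mm, then the turn, a rotation vector about the tool's x, y, z in rad. In form: [[claw, [x, y, z], [wx, wy, wz]], ...]. A call has 1 to 10 rows; each row is the pose to reach, as a shift and turn from the pose commanded when the call began, along the tool's axes at that moment; what a row does not reach only later rows make up. A row lasts 1/12 s, in which the tool goes at most 41.7 mm and 7.16 degrees, less where a joint would pass 70% of its speed; a pose out of reach is approached as far as the arm can. A call with a gripper value outside its range is refused whole. The fingers move at their own pace and stop on an object; "grip_force" is the grip in N (left out, the last holds). Time passes only in rows, so rows that repeat a pose let the fingers close. It gives the time, the measured TCP pose, the force and the opening at its end, in the units of the state.
- bot.get_obs(): the state, without advancing time (a new reading comes with each control period).
- bot.read_camera(name): name is "scene" or "top"; returns (picture, depth): 420x560x3 uint8, blue, green, red; 420x560 float32, m along the optical axis (not along the pixel's ray), 0 where there is no reading.
- bot.calibration(name): a dict with "K" (3x3 intrinsics, pixels), "rvec" (rotation vector, rad) and "tvec" (3), from world to camera coordinates, as OpenCV has them. Camera axes: x right, y down, z forward; pixel columns grow to the right and rows downward; lengths in m; the calibration is good to about 2 mm. A picture is of the moment at which its call begins. calibration takes no time and is no camera call.
- bot.close_job(): hands the job in, once; it reports no verdict.
The state is a dict: "clock": time; "joints": joint angles; "joint_velocities": joint speeds; "joint_efforts": joint torques, N m; "eef_pos": TCP position; "orientation": TCP orientation; "contact_force": force on the tool from outside, world axes, zero at the start; "torque": the same for the moment, N m; "width": opening from 0.0 (shut) to 1.0 (fully open).
Only numpy, scipy, OpenCV 4.12 (cv2) and the standard library are available. Lean on these libraries where they do the work, as an engineer would, in place of code of your own. Each camera call takes 0.05 s, during which the arm holds its last target. There are 200 camera calls.

## Working session

There is one attempt and no reset: what is moved stays moved. The work goes in short steps, Python scripts to look and compute and a tool call to move; the robot and the scene stay as the last step left them, time stands still between calls to the robot, and variables do not carry over. Pictures are saved under pics/ and viewed, about 8 in all and at most 12, crops included, and the job is handed in when it is done.

Besides the shell and the picture viewer there is one more tool, called as a command line: name --argument value ..., lists and objects as JSON in quotes. step_arm: Moves the arm, as the interface text tells. Its arguments: {"type":"object","properties":{"series":{"type":"array"},"grip_force":{"type":"number"}},"required":["series"]}

```bash
mkdir -p pics
cat > h.py <<'E'
import numpy as np, cv2
from station import bot
from scipy.spatial.transform import Rotation as R
def cam(n):
    p,d=bot.read_camera(n); c=bot.calibration(n)
    K=np.array(c["K"]);Rm=cv2.Rodrigues(np.array(c["rvec"],float))[0];t=np.array(c["tvec"],float).ravel()
    v,u=np.mgrid[:420,:560]
    P=np.stack([(u-K[0,2])/K[0,0]*d,(v-K[1,2])/K[1,1]*d,d],-1)
    W=(P-t)@Rm; W[d==0]=np.nan
    return p,d,W
E
python3 - <<'E'
from h import *
for n in("scene","top"):
    p,d,W=cam(n); cv2.imwrite(f"pics/{n}0.png",cv2.resize(p,(784,588))); np.save(f"{n}W.npy",W); np.save(f"{n}p.npy",p)
    c=bot.calibration(n);Rm=cv2.Rodrigues(np.array(c["rvec"],float))[0];print(n,-Rm.T@np.array(c["tvec"]).ravel(),Rm[2],c["K"][0][0])
o=bot.get_obs();print(o)
E
```

```text
scene [ 1.15364208 -0.94319438  0.84404567] [-0.45006382  0.68475553 -0.57319493] 454.04973160238995
top [ 0.41368843 -0.05237771  1.19570447] [ 0.14270595 -0.01383041 -0.9896685 ] 397.8174019121023
{'clock': 0.1, 'joints': array([ 1.16579673,  0.68989299, -0.1945199 ,  1.56623292,  0.15730074,
        0.90249546, -0.21509052]), 'joint_velocities': array([ 1.01441794e-03, -3.25328896e-03, -1.89892822e-04, -2.37045468e-03,
        5.47649375e-04,  7.47789032e-05,  3.24660063e-04]), 'joint_efforts': array([-3.86685744e-03, -5.40604842e+01, -1.27196275e+00, -1.58987099e+01,
        9.37312259e-03,  4.31791603e-03,  1.16344847e-05]), 'eef_pos': array([ 0.26524813, -0.56528651,  0.23057057]), 'orientation': array([-3.87257310e-04,  8.44076210e-01, -5.36222603e-01, -7.21648065e-04]), 'contact_force': array([-0.0305408 ,  0.47966275,  0.89693823]), 'torque': array([ 0.0113264 , -0.00674613, -0.03359479]), 'width': 0.998367992936265}
```

View pics/scene0.png

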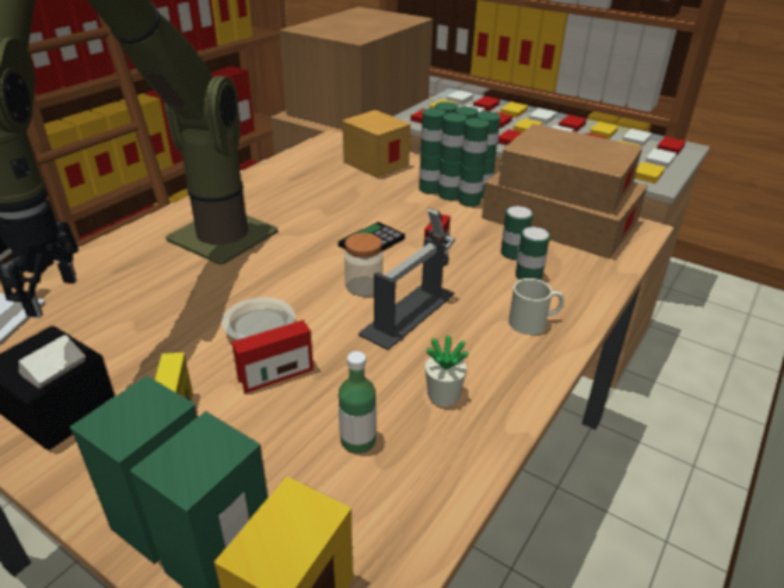

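View pics/top0.png

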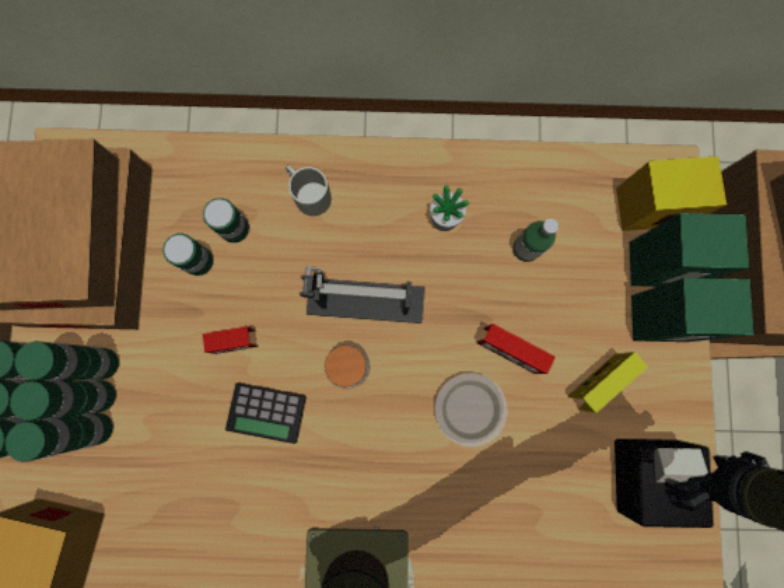

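The top view (784 wide) shows the wide red sign at (515,350), the small sign at (230,340), and the stand at (365,300). The keeper stands up at its left (+y) end, near (313,282). Next I measure the sign and the rail.

Run:
```python
from h import *
for n,boxes in(("top",dict(sign=(470,315,560,380),small=(195,320,262,358),rail=(295,262,430,325))),("scene",dict(sign=(225,315,320,395),rail=(355,205,460,350)))):
    W=np.load(n+"W.npy");p=np.load(n+"p.npy").astype(int)
    for k,b in boxes.items():
        x0,y0,x1,y1=[int(a/1.4) for a in b]
        w=W[y0:y1,x0:x1].reshape(-1,3);q=p[y0:y1,x0:x1].reshape(-1,3)
        if k!="rail": m=(q[:,2]>90)&(q[:,1]<50)&(w[:,2]>(.085 if k=="sign" else .06))
        else:
            m=(w[:,2]>.13)&(w[:,2]<.150)
            hi=w[w[:,2]>.155]; print("keeper pts",len(hi),hi.min(0),hi.max(0), hi.mean(0))
        w=w[m];
        if len(w)<5: print(n,k,"few");continue
        r=cv2.minAreaRect((w[:,:2]*1000).astype(np.float32))
        print(n,k,len(w),"mean",w.mean(0).round(4),"z",np.percentile(w[:,2],[5,50,95]).round(4),r)
        print(cv2.boxPoints(r).round(0).tolist())
# base plate
W=np.load("topW.npy");w=W[int(262/1.4):int(328/1.4),int(300/1.4):int(430/1.4)].reshape(-1,3);p=np.load("topp.npy")[int(262/1.4):int(328/1.4),int(300/1.4):int(430/1.4)].reshape(-1,3).astype(int)
m=(p.max(1)<95)&(w[:,2]>.003)&(w[:,2]<.016);r=cv2.minAreaRect((w[m,:2]*1000).astype(np.float32));print("base",m.sum(),r,cv2.boxPoints(r).round().tolist())
t=cv2.imread("pics/top0.png");s=np.load("topp.npy")
a=cv2.resize(s[175:245,205:315],None,fx=7,fy=7,interpolation=3);cv2.imwrite("pics/c1.png",a)
```

```text
top sign 658 mean [ 0.4746 -0.3105  0.099 ] z [0.0953 0.0991 0.1024] ((474.9446716308594, -311.182861328125), (138.12709045410156, 35.726375579833984), 63.16661834716797)
[[428.0, -365.0], [460.0, -381.0], [522.0, -258.0], [490.0, -241.0]]
top small 429 mean [0.4811 0.2715 0.0753] z [0.0717 0.0752 0.0789] ((481.8312683105469, 271.2927551269531), (37.060489654541016, 90.4303970336914), 11.33907699584961)
[[455.0, 312.0], [473.0, 223.0], [509.0, 231.0], [491.0, 319.0]]
keeper pts 198 [0.56337911 0.06815826 0.15503335] [0.61828627 0.11451019 0.22835101] [0.58427757 0.09121567 0.18476346]
top rail 575 mean [ 0.5749 -0.0025  0.1409] z [0.1348 0.1409 0.1471] ((582.7848510742188, 9.171669006347656), (207.28863525390625, 61.545841217041016), 87.03766632080078)
[[547.0, -93.0], [608.0, -96.0], [619.0, 111.0], [557.0, 114.0]]
scene sign 669 mean [ 0.4781 -0.3219  0.0996] z [0.0884 0.1014 0.1042] ((476.1461181640625, -315.862548828125), (135.6022186279297, 40.120208740234375), 62.65922164916992)
[[427.0, -367.0], [463.0, -385.0], [525.0, -265.0], [489.0, -246.0]]
keeper pts 208 [0.56105262 0.06701051 0.15524066] [0.61817438 0.11217911 0.22905661] [0.58551223 0.08529885 0.18755413]
scene rail 539 mean [ 0.5782 -0.0017  0.1414] z [0.1318 0.1425 0.1485] ((581.3690795898438, 7.308311462402344), (210.75347900390625, 62.64907455444336), 87.28084564208984)
[[545.0, -96.0], [608.0, -99.0], [618.0, 111.0], [555.0, 114.0]]
base 1370 ((576.701171875, 5.845146179199219), (262.73944091796875, 79.64500427246094), 87.05171966552734) [[530.0, -123.0], [610.0, -127.0], [623.0, 135.0], [544.0, 139.0]]
```

View pics/c1.png

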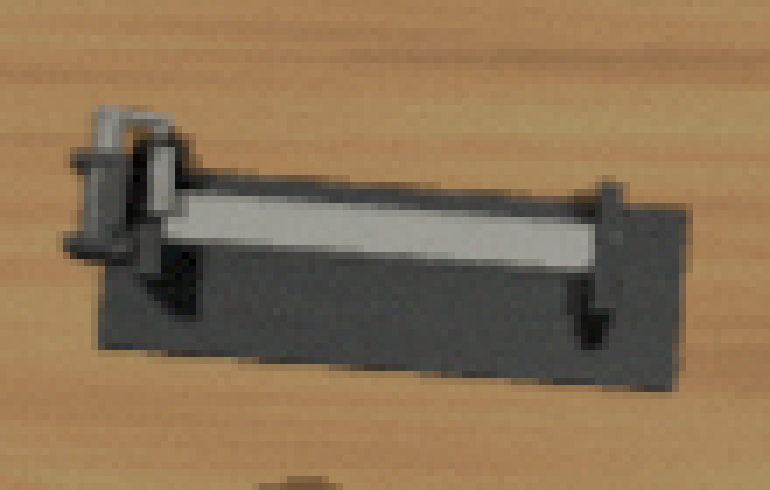

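Run:
```python
from h import *
W=np.load("topW.npy")[175:245,205:315].reshape(-1,3);p=np.load("topp.npy")[175:245,205:315].reshape(-1,3).astype(int)
sat=p.max(1)-p.min(1)
m=(W[:,2]>.13)&(W[:,2]<.15)&(p.min(1)>110)&(sat<40)
w=W[m];print(m.sum(),w.mean(0),cv2.minAreaRect((w[:,:2]*1000).astype(np.float32)))
w=w[(w[:,1]>-.07)&(w[:,1]<.07)];k=np.polyfit(w[:,1],w[:,0],1);print("rail line x=",k,"yaw deg",-np.degrees(np.arctan(k[0])))
yaw=-np.arctan(k[0]);yv=np.array([-np.sin(yaw),np.cos(yaw)])
for n,(r0,r1,c0,c1) in(("top",(175,245,205,315)),("scene",(140,260,240,340))):
    V=np.load(n+"W.npy")[r0:r1,c0:c1].reshape(-1,3)
    o=np.array([k[1],0]);s=(V[:,:2]-o)@yv;x=(V[:,:2]-o)@np.array([yv[1],-yv[0]])
    z=V[:,2]
    b=(z>.05)&(z<.15)&(abs(x)<.03)&(abs(x)>.013);print(n,"cheek s hist",np.histogram(s[b],np.arange(-.12,.14,.005)))
    print("cheek x range at -y",x[b&(s<-.06)].min(),x[b&(s<-.06)].max())
    b=(z>.125)&(z<.15)&(abs(x)<.006);print("railend s",np.sort(s[b])[[0,3,-4,-1]])
    b=(z>.155);print("keeper (s,z)",np.c_[s[b],z[b],x[b]][np.argsort(z[b])][::25].round(3).tolist())
    b=(z>.003)&(z<.014)&(abs(x)<.04)&(abs(s)<.17);
```

```text
388 [ 0.57614548 -0.00335068  0.14047204] ((576.7593994140625, 2.4760971069335938), (170.45480346679688, 38.72607421875), 78.35884094238281)
rail line x= [0.05334507 0.57630094] yaw deg -3.0535529658123117
top cheek s hist (array([ 0,  0,  0,  0,  0, 14, 23,  8,  0,  0,  0,  0,  0,  0,  0,  0,  0,
        0,  0,  0,  0,  0,  0,  0,  0,  0,  0,  0,  0,  0,  0,  0,  0,  0,
        0,  0,  0,  0,  0, 30, 20, 12,  3,  4,  2,  3,  2,  0,  0,  0,  0]), array([-1.20000000e-01, -1.15000000e-01, -1.10000000e-01, -1.05000000e-01,
       -1.00000000e-01, -9.50000000e-02, -9.00000000e-02, -8.50000000e-02,
       -8.00000000e-02, -7.50000000e-02, -7.00000000e-02, -6.50000000e-02,
       -6.00000000e-02, -5.50000000e-02, -5.00000000e-02, -4.50000000e-02,
       -4.00000000e-02, -3.50000000e-02, -3.00000000e-02, -2.50000000e-02,
       -2.00000000e-02, -1.50000000e-02, -1.00000000e-02, -5.00000000e-03,
        1.11022302e-16,  5.00000000e-03,  1.00000000e-02,  1.50000000e-02,
        2.00000000e-02,  2.50000000e-02,  3.00000000e-02,  3.50000000e-02,
        4.00000000e-02,  4.50000000e-02,  5.00000
[... 1675 characters left out ...]
00000000e-02,  7.50000000e-02,
        8.00000000e-02,  8.50000000e-02,  9.00000000e-02,  9.50000000e-02,
        1.00000000e-01,  1.05000000e-01,  1.10000000e-01,  1.15000000e-01,
        1.20000000e-01,  1.25000000e-01,  1.30000000e-01,  1.35000000e-01]))
cheek x range at -y -0.027303998536559845 0.025205073404061334
railend s [-0.09783998 -0.09574354  0.08762842  0.11049133]
keeper (s,z) [[0.102, 0.155, -0.018], [0.097, 0.159, 0.007], [0.089, 0.162, -0.014], [0.093, 0.169, -0.01], [0.086, 0.182, -0.002], [-0.347, 0.19, 0.155], [-0.349, 0.192, 0.141], [0.083, 0.193, 0.006], [-0.357, 0.193, 0.15], [-0.348, 0.194, 0.142], [0.077, 0.203, -0.008], [0.075, 0.216, -0.014], [0.069, 0.225, 0.007]]
```

```bash
cat >> h.py <<'E'
def go(pos,yaw_deg,tilt=None):
    "shift(mm)/rotvec in tool axes to reach TCP pos, tool pointing down, tool x at yaw"
    o=bot.get_obs();w,x,y,z=o["orientation"];r=R.from_quat([x,y,z,w])
    t=R.from_euler('z',yaw_deg,degrees=True)*R.from_quat([1,0,0,0])
    if tilt is not None: t=tilt*t
    print("from",o["eef_pos"].round(4),"shift",(r.inv().apply(np.array(pos)-o["eef_pos"])*1000).round(1),"turn",(r.inv()*t).as_rotvec().round(3),"t",o["clock"])
E
python3 -c "
from h import *
go([.475,-.312,.19],-26.8)"
```

```text
from [ 0.2652 -0.5653  0.2306] shift [-140.1 -297.5   40.8] turn [-0.     0.002 -0.664] t 0.1
```

step_arm --series '[[75,[-140,-297,40],[0,0,-0.664]],[75,[-140,-297,40],[0,0,-0.664]],[75,[-140,-297,40],[0,0,-0.664]],[75,[-140,-297,40],[0,0,-0.664]],[75,[-140,-297,40],[0,0,-0.664]],[75,[-140,-297,40],[0,0,-0.664]],[75,[-140,-297,40],[0,0,-0.664]],[75,[-140,-297,40],[0,0,-0.664]],[75,[-140,-297,40],[0,0,-0.664]],[75,[-140,-297,40],[0,0,-0.664]]]' --grip_force 40

```text
clock: 0.93
eef_pos: [0.4769, -0.3094, 0.1909]
orientation: [-0.001, 0.974, -0.229, -0.0]
contact_force: [0.2, -1.3, -0.6]
width: 0.749
```

Run:
```python
from h import *
go([.476,-.313,.052],-26.8)
p,d,W=cam("scene");cv2.imwrite("pics/s1.png",cv2.resize(p[180:330,110:290],None,fx=4,fy=4,interpolation=3))
```

```text
from [ 0.4769 -0.3094  0.1909] shift [  0.9   3.9 138.9] turn [-0.002  0.001  0.007] t 0.9333
```

View pics/s1.png

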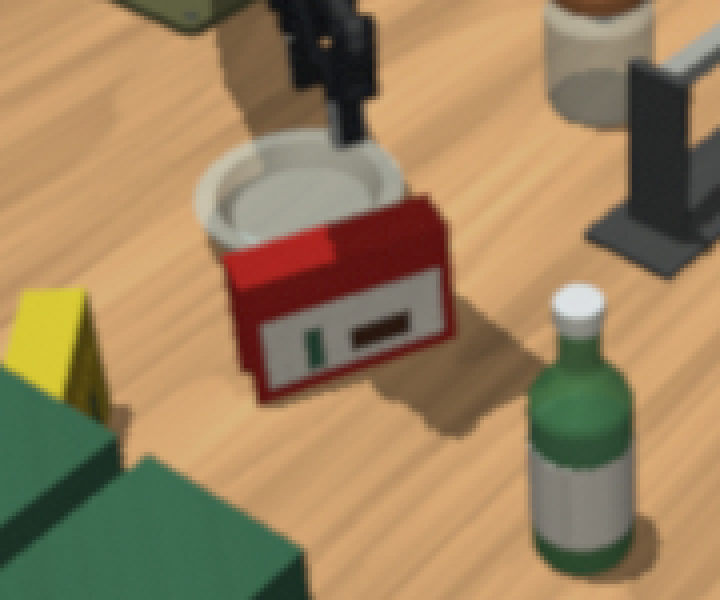

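The open fingers, at (340,60), are above the sign, at (340,230) in this crop. The measured positions agree with the picture, so I descend and grip.

step_arm --series '[[75,[0,3,40],[0,0,0.007]],[75,[0,3,70],[0,0,0.007]],[75,[0,3,100],[0,0,0.007]],[75,[0,3,120],[0,0,0.007]],[75,[0,3,138],[0,0,0.007]],[75,[0,3,138],[0,0,0.007]],[75,[0,3,138],[0,0,0.007]]]'

```text
clock: 1.57
eef_pos: [0.4719, -0.3169, 0.0528]
orientation: [0.0, 0.972, -0.236, -0.001]
contact_force: [-0.6, -0.1, 1.0]
width: 0.75
```

step_arm --series '[[20,[0,0,0],[0,0,0]],[20,[0,0,0],[0,0,0]],[20,[0,0,0],[0,0,0]],[20,[0,0,0],[0,0,0]],[20,[0,0,0],[0,0,0]],[20,[0,0,0],[0,0,0]],[20,[0,0,0],[0,0,0]],[20,[0,0,0],[0,0,0]]]'

```text
clock: 2.23
eef_pos: [0.4739, -0.3166, 0.0547]
orientation: [0.001, 0.972, -0.236, 0.001]
contact_force: [-1.5, 0.2, 6.5]
width: 0.443
```

step_arm --series '[[20,[0,0,-30],[0,0,0]],[20,[0,0,-60],[0,0,0]],[20,[0,0,-100],[0,0,0]],[20,[0,0,-140],[0,0,0]],[20,[0,0,-180],[0,0,0]],[20,[0,0,-205],[0,0,0]],[20,[0,0,-205],[0,0,0]],[20,[0,0,-205],[0,0,0]]]'

```text
clock: 2.9
eef_pos: [0.4741, -0.3158, 0.2598]
orientation: [0.001, 0.972, -0.235, 0.002]
contact_force: [-0.2, -0.3, -3.1]
width: 0.441
```

Run:
```python
from h import *
o=bot.get_obs();print(o["eef_pos"],o["width"],o["contact_force"])
p,d,W=cam("scene");cv2.imwrite("pics/s2.png",cv2.resize(p[100:300,90:330],None,fx=3,fy=3,interpolation=3))
p,d,W=cam("top");q=p.astype(int);m=(q[...,2]>60)&(q[...,1]<45)&(q[...,0]<45)&(W[...,2]>.2)&(W[...,1]<-.15)&(W[...,1]>-.5)
w=W[m];print(len(w),w.mean(0),np.percentile(w[:,2],[5,50,95]),cv2.minAreaRect((w[:,:2]*1000).astype(np.float32)))
go([.576,-.010,.252],-3)
```

```text
[ 0.47407641 -0.31580409  0.25978911] 0.44129014822620694 [-0.19217483 -0.29320293 -3.08994211]
488 [ 0.48905908 -0.27938591  0.29928959] [0.26844387 0.30248712 0.30515437] ((455.65118408203125, -288.62896728515625), (142.9549102783203, 80.48660278320312), 41.494380950927734)
from [ 0.4723 -0.3151  0.257 ] shift [ -47.2 -318.8    5.1] turn [-0.     0.003 -0.422] t 3.0
```

View pics/s2.png

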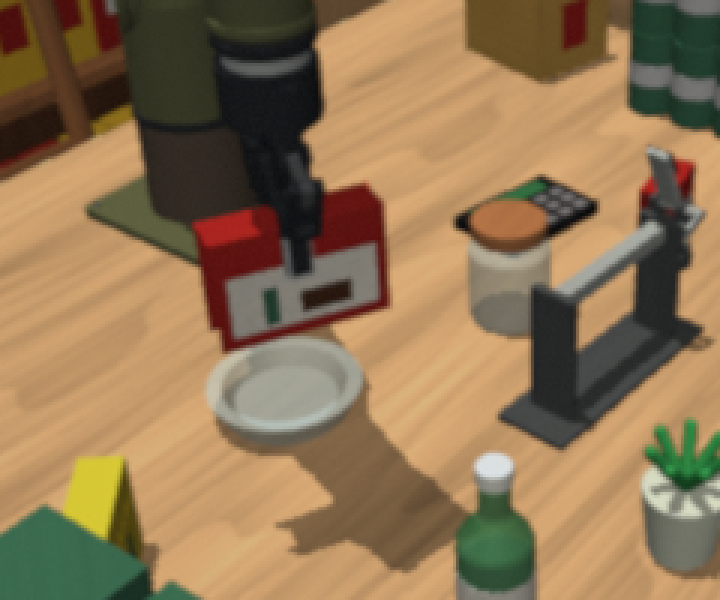

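The sign hangs level in the gripper, and its top is 45 mm above the TCP. Now I move it above the rail.

step_arm --series '[[20,[-47,-319,5],[0,0,-0.422]],[20,[-47,-319,5],[0,0,-0.422]],[20,[-47,-319,5],[0,0,-0.422]],[20,[-47,-319,5],[0,0,-0.422]],[20,[-47,-319,5],[0,0,-0.422]],[20,[-47,-319,5],[0,0,-0.422]],[20,[-47,-319,5],[0,0,-0.422]],[20,[-47,-319,5],[0,0,-0.422]],[20,[-47,-319,5],[0,0,-0.422]],[20,[-47,-319,5],[0,0,-0.422]]]'

```text
clock: 3.83
eef_pos: [0.5767, -0.0074, 0.2512]
orientation: [-0.001, 1.0, -0.024, -0.002]
contact_force: [-0.0, -1.3, -2.9]
width: 0.44
```

step_arm --series '[[20,[0,0,0],[0,0,0]],[20,[0,0,0],[0,0,0]],[20,[0,0,0],[0,0,0]]]'

```text
clock: 4.08
eef_pos: [0.577, -0.0125, 0.2525]
orientation: [0.001, 1.0, -0.028, -0.001]
contact_force: [0.5, -0.7, -1.9]
width: 0.439
```

```bash
cat > held.py <<'E'
from h import *
c,yaw=np.array([.5761,-.004]),np.radians(-3.05)
yv=np.array([-np.sin(yaw),np.cos(yaw)]);xv=np.array([yv[1],-yv[0]])
def stand(V): return np.stack([(V[...,:2]-c)@xv,(V[...,:2]-c)@yv,V[...,2]],-1)
def red(n):
    p,d,W=cam(n);q=p.astype(int);S=stand(W)
    m=(q[...,2]>60)&(q[...,1]<50)&(q[...,0]<50)&(abs(S[...,0])<.06)&(abs(S[...,1])<.13)&(S[...,2]>.03)
    return p,S[m]
if __name__=="__main__":
    o=bot.get_obs();print("tcp stand",stand(o["eef_pos"]).round(4),o["contact_force"])
    for n in("top","scene"):
        p,s=red(n);zt=np.percentile(s[:,2],95);t=s[s[:,2]>zt-.012]
        print(n,len(s),"z95",zt,"y",np.percentile(s[:,1],[1,99]).round(4),"topface x",np.percentile(t[:,0],[2,98]).round(4),"y",np.percentile(t[:,1],[1,99]).round(4))
        for a,b in((-.08,-.03),(.03,.08)):
            u=t[(t[:,1]>a)&(t[:,1]<b)];print("  seg",a,len(u),np.percentile(u[:,0],[3,97]).round(4) if len(u) else "", u[:,2].mean().round(4))
    import sys; p=cam("scene")[0];cv2.imwrite(f"pics/{sys.argv[1]}.png",cv2.resize(p[80:270,220:400],None,fx=3,fy=3,interpolation=3))
E
python3 held.py s3
```

```text
tcp stand [ 0.0013 -0.0084  0.2525] [ 0.48081409 -0.66818354 -1.89254704]
top 107 z95 0.2998464410932381 y [0.0445 0.0641] topface x [-0.0154  0.016 ] y [0.0443 0.064 ]
  seg -0.08 0  nan
  seg 0.03 85 [-0.0154  0.0151] 0.2973
scene 762 z95 0.30192480252826853 y [-0.0767  0.0866] topface x [-0.0156  0.0305] y [-0.0764  0.0439]
  seg -0.08 166 [-0.0129  0.0224] 0.299
  seg 0.03 4 [-0.0006  0.0083] 0.301held.py:15: RuntimeWarning: Mean of empty slice.
  u=t[(t[:,1]>a)&(t[:,1]<b)];print("  seg",a,len(u),np.percentile(u[:,0],[3,97]).round(4) if len(u) else "", u[:,2].mean().round(4))
  ret = ret.dtype.type(ret / rcount)
```

View pics/s3.png

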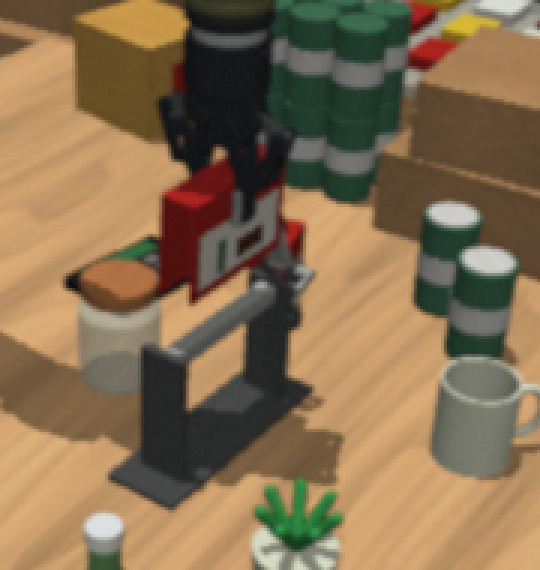

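The sign spans stand y from -77 to +64 mm and is centred within about 2 mm in x. It is above the rail (sign at (215,235)) and clear of the keeper, so I lower it.

step_arm --series '[[20,[-1,0,25],[0,0,0]],[20,[-1,0,50],[0,0,0]],[20,[-1,0,65],[0,0,0]],[20,[-1,0,80],[0,0,0]],[20,[-1,0,95],[0,0,0]],[20,[-1,0,110],[0,0,0]],[20,[-1,0,125],[0,0,0]],[20,[-1,0,135],[0,0,0]],[20,[-1,0,140],[0,0,0]],[20,[-1,0,145],[0,0,0]]]'

```text
clock: 5.07
eef_pos: [0.5769, -0.0105, 0.108]
orientation: [0.0, 1.0, -0.027, 0.0]
contact_force: [0.0, 0.2, -2.2]
width: 0.439
```

step_arm --series '[[20,[0,0,1],[0,0,0]],[20,[0,0,2],[0,0,0]],[20,[0,0,3],[0,0,0]],[20,[0,0,4],[0,0,0]],[20,[0,0,5],[0,0,0]],[20,[0,0,5],[0,0,0]]]'

```text
clock: 5.57
eef_pos: [0.5767, -0.0103, 0.1034]
orientation: [0.0, 1.0, -0.027, 0.0]
contact_force: [0.3, -1.4, -1.9]
width: 0.442
```

```bash
python3 held.py s4 2>&1 | grep -v -i warn; python3 -c "
from h import *
go([.5755,-.012,.1],-3.05)"
```

```text
u=t[(t[:,1]>a)&(t[:,1]<b)];print("  seg",a,len(u),np.percentile(u[:,0],[3,97]).round(4) if len(u) else "", u[:,2].mean().round(4))
  ret = ret.dtype.type(ret / rcount)
tcp stand [ 0.001  -0.0063  0.1034] [ 0.29972715 -1.44505503 -1.89782679]
top 126 z95 0.15172202926042833 y [0.0352 0.0796] topface x [-0.0155  0.0167] y [0.0351 0.0665]
  seg -0.08 0  nan
  seg 0.03 105 [-0.0154  0.0162] 0.1482
scene 479 z95 0.16611779361096543 y [-0.083   0.0848] topface x [-0.0185  0.0484] y [-0.0325  0.0968]
  seg -0.08 1 [-0.0016 -0.0016] 0.1545
  seg 0.03 0  nan
from [ 0.5768 -0.0103  0.1034] shift [-1.2  1.7  3.4] turn [ 0. -0.  0.] t 5.7167
```

Still carrying the weight; about 4 mm more to go.

step_arm --series '[[20,[0,1,1],[0,0,0]],[20,[0,1,2],[0,0,0]],[20,[0,1,3],[0,0,0]],[20,[0,1,4],[0,0,0]],[20,[0,1,4],[0,0,0]],[20,[0,1,4],[0,0,0]]]'

```text
clock: 6.22
eef_pos: [0.5766, -0.0114, 0.0995]
orientation: [0.0, 1.0, -0.027, 0.0]
contact_force: [-0.2, -0.6, 1.7]
width: 0.436
```

step_arm --series '[[20,[0,0,1],[0,0,0]],[20,[0,0,1],[0,0,0]],[20,[0,0,1],[0,0,0]]]'

```text
clock: 6.47
eef_pos: [0.5767, -0.0114, 0.0993]
orientation: [0.0, 1.0, -0.026, 0.0]
contact_force: [-2.9, -0.7, 8.4]
width: 0.442
```

step_arm --series '[[75,[0,0,0],[0,0,0]],[75,[0,0,0],[0,0,0]],[75,[0,0,0],[0,0,0]],[75,[0,0,0],[0,0,0]],[75,[0,0,0],[0,0,0]],[75,[0,0,0],[0,0,0]]]'

```text
clock: 6.97
eef_pos: [0.5767, -0.0113, 0.0982]
orientation: [0.0, 1.0, -0.026, -0.0]
contact_force: [0.8, -0.1, -0.6]
width: 0.75
```

step_arm --series '[[75,[0,0,-15],[0,0,0]],[75,[0,0,-40],[0,0,0]],[75,[0,0,-80],[0,0,0]],[75,[0,0,-120],[0,0,0]],[75,[0,0,-160],[0,0,0]],[75,[-120,0,-180],[0,0,0]],[75,[-120,0,-180],[0,0,0]],[75,[-120,0,-180],[0,0,0]],[75,[-120,0,-180],[0,0,0]],[75,[-120,0,-180],[0,0,0]]]'

```text
clock: 7.8
eef_pos: [0.4548, -0.0053, 0.2788]
orientation: [0.001, 1.0, -0.026, -0.0]
contact_force: [0.6, -0.8, -0.5]
width: 0.747
```

```bash
python3 held.py s5 2>&1 | grep -v -i warn
```

```text
tcp stand [-0.1211 -0.0077  0.2788] [ 0.56757971 -0.75773995 -0.53646326]
top 526 z95 0.14730386107726923 y [-0.0716  0.0645] topface x [-0.0148  0.0192] y [-0.0716  0.0645]
  seg -0.08 216 [-0.015   0.0189] 0.1443
  seg 0.03 153 [-0.0133  0.0187] 0.1445
scene 704 z95 0.14927228450573 y [-0.0818  0.0852] topface x [-0.0127  0.0218] y [-0.0748  0.0864]
  seg -0.08 146 [-0.0117  0.0218] 0.1462
  seg 0.03 85 [-0.0108  0.0207] 0.1463
```

View pics/s5.png

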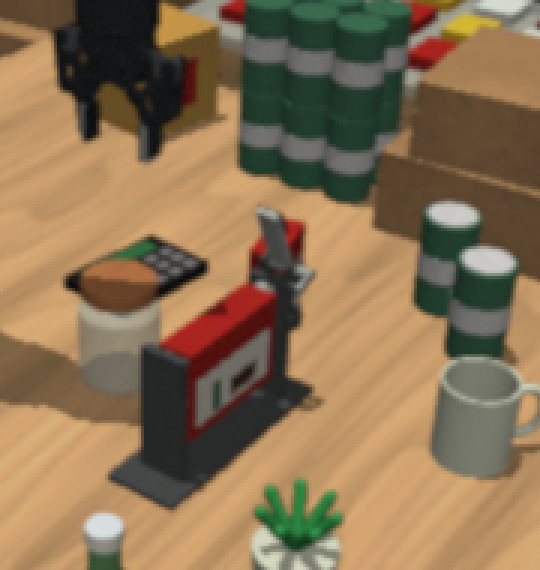

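The sign is seated: its top is at 0.144–0.146, level, between the cheeks. Next is the keeper. I approach from the +y side with the fingers shut and the tool tilted 0.5 rad.

```bash
cat > k.py <<'E'
from held import *
def world(s): return np.r_[c+s[0]*xv+s[1]*yv,s[2]]
T=R.from_rotvec(np.r_[xv,0]*-0.5)
def goS(s): go(world(np.array(s)/1000),-3.05,T)
E
python3 -c "
from k import *
goS([0,130,270])"
```

```text
from [ 0.4583 -0.0049  0.2784] shift [ 117.5 -137.2    8.7] turn [-0.501 -0.002 -0.001] t 7.95
```

step_arm --series '[[0,[60,-70,-15],[-0.12,0,0]],[0,[117,-137,-10],[-0.25,0,0]],[0,[117,-137,0],[-0.37,0,0]],[0,[117,-137,9],[-0.5,0,0]],[0,[117,-137,9],[-0.5,0,0]],[0,[117,-137,9],[-0.5,0,0]],[0,[117,-137,9],[-0.5,0,0]],[0,[117,-137,9],[-0.5,0,0]],[0,[117,-137,9],[-0.5,0,0]],[0,[117,-137,9],[-0.5,0,0]]]'

```text
clock: 8.78
eef_pos: [0.5811, 0.1233, 0.2703]
orientation: [0.248, 0.968, -0.027, -0.006]
contact_force: [0.1, -0.3, 0.5]
width: -0.003
```

Run:
```python
from k import *
print(stand(bot.get_obs()["eef_pos"]))
for s in([0,113,221],[0,90,211],[0,68,200],[0,54,184],[0,48,172],[0,45,163],[0,45,160]): goS(s)
p=cam("scene")[0];cv2.imwrite("pics/s6.png",cv2.resize(p[80:270,220:400],None,fx=3,fy=3,interpolation=3))
```

```text
[-0.00181021  0.12735352  0.27034967]
from [0.5811 0.1233 0.2703] shift [  1.8 -11.1  50.2] turn [ 0.     0.    -0.003] t 8.7833
from [0.5811 0.1233 0.2703] shift [ 1.8  4.3 70. ] turn [ 0.     0.    -0.003] t 8.7833
from [0.5811 0.1233 0.2703] shift [ 1.9 18.3 90.2] turn [ 0.     0.    -0.003] t 8.7833
from [0.5811 0.1233 0.2703] shift [  1.9  22.9 111. ] turn [ 0.     0.    -0.003] t 8.7833
from [0.5811 0.1233 0.2703] shift [  1.9  22.4 124.4] turn [ 0.     0.    -0.003] t 8.7833
from [0.5811 0.1233 0.2703] shift [  1.9  20.7 133.7] turn [ 0.     0.    -0.003] t 8.7833
from [0.5811 0.1233 0.2703] shift [  1.9  19.3 136.3] turn [ 0.     0.    -0.003] t 8.7833
```

View pics/s6.png

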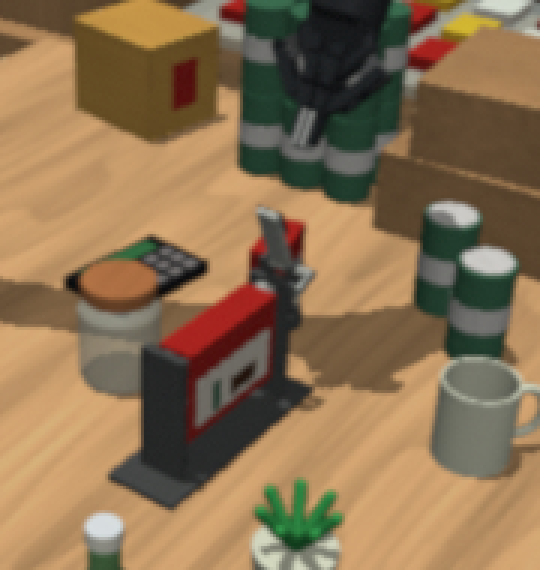

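The shut fingers at (305,130) are above and behind the keeper, whose tip is at (270,215). I start the arc and stop partway to read the force.

step_arm --series '[[0,[2,-11,25],[0,0,0]],[0,[2,-11,50],[0,0,0]],[0,[2,-3,60],[0,0,0]],[0,[2,4,70],[0,0,0]],[0,[2,9,77],[0,0,0]],[0,[2,14,84],[0,0,0]],[0,[2,18,90],[0,0,0]]]'

```text
clock: 9.42
eef_pos: [0.5801, 0.067, 0.1996]
orientation: [0.246, 0.969, -0.026, -0.006]
contact_force: [-1.2, 2.8, 0.3]
width: -0.003
```

Run:
```python
from k import *
print(stand(bot.get_obs()["eef_pos"]))
for s in([0,54,184],[0,48,172],[0,45,163],[0,45,160]): goS(s)
```

```text
[0.00020132 0.07110306 0.19956847]
from [0.5801 0.067  0.1996] shift [-0.2  7.6 21.8] turn [-0.003 -0.002 -0.001] t 9.4167
from [0.5801 0.067  0.1996] shift [-0.3  7.2 35.3] turn [-0.003 -0.002 -0.001] t 9.4167
from [0.5801 0.067  0.1996] shift [-0.3  5.5 44.6] turn [-0.003 -0.002 -0.001] t 9.4167
from [0.5801 0.067  0.1996] shift [-0.3  4.1 47.2] turn [-0.003 -0.002 -0.001] t 9.4167
```

step_arm --series '[[0,[0,2,7],[0,0,0]],[0,[0,4,14],[0,0,0]],[0,[0,5,21],[0,0,0]],[0,[0,5,28],[0,0,0]],[0,[0,4,34],[0,0,0]],[0,[0,3,39],[0,0,0]],[0,[0,3,43],[0,0,0]],[0,[0,3,43],[0,0,0]]]'

```text
clock: 10.08
eef_pos: [0.578, 0.0424, 0.1617]
orientation: [0.248, 0.968, -0.026, -0.007]
contact_force: [-0.5, -0.3, 0.7]
width: 0.003
```

step_arm --series '[[0,[0,-1,2],[0,0,0]],[0,[0,-1,3],[0,0,0]],[0,[0,-1,3],[0,0,0]]]'

```text
clock: 10.33
eef_pos: [0.5787, 0.0432, 0.1599]
orientation: [0.247, 0.969, -0.026, -0.006]
contact_force: [-0.7, 0.8, 1.5]
width: 0.002
```

Run:
```python
from k import *
print(stand(bot.get_obs()["eef_pos"]))
p,d,W=cam("scene");cv2.imwrite("pics/s7.png",cv2.resize(p[110:230,240:360],None,fx=5,fy=5,interpolation=3))
```

```text
[1.25843780e-04 4.72886539e-02 1.59860192e-01]
```

View pics/s7.png

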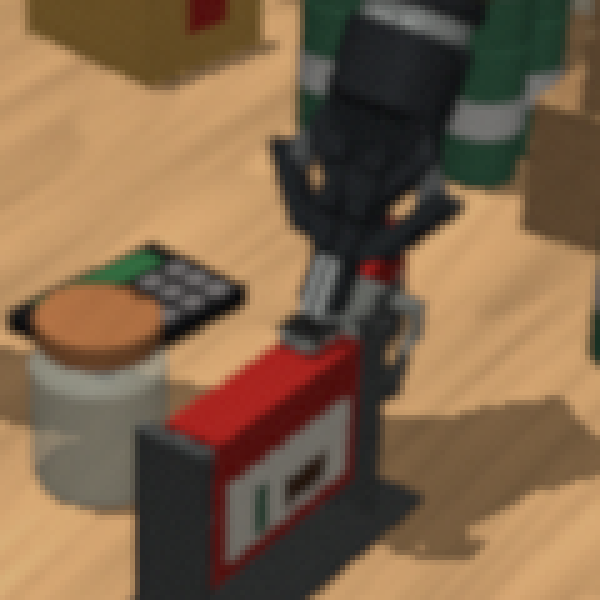

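The keeper is down over the sign's +y end at (310,330). I press a few mm more to be sure it snaps, watching the force, then back off along the tool axis.

step_arm --series '[[0,[0,-1,1],[0,0,0]],[0,[0,-1,2],[0,0,0]],[0,[0,-1,3],[0,0,0]],[0,[0,-1,3],[0,0,0]]]'

```text
clock: 10.72
eef_pos: [0.5789, 0.0431, 0.1589]
orientation: [0.248, 0.969, -0.026, -0.005]
contact_force: [-3.5, 3.5, 15.7]
width: -0.008
```

step_arm --series '[[0,[0,0,-15],[0,0,0]],[0,[0,0,-40],[0,0,0]],[0,[0,0,-80],[0,0,0]],[0,[0,0,-120],[0,0,0]],[0,[0,0,-160],[0,0,0]],[0,[0,0,-160],[0,0,0]],[0,[0,0,-160],[0,0,0]],[0,[0,0,-160],[0,0,0]]]'

```text
clock: 11.38
eef_pos: [0.5822, 0.1183, 0.2963]
orientation: [0.248, 0.968, -0.026, -0.007]
contact_force: [-0.3, -1.0, -0.3]
width: -0.001
```

Run:
```python
from k import *
p,d,W=cam("scene");cv2.imwrite("pics/s7b.png",cv2.resize(p[60:260,190:410],None,fx=3.5,fy=3,interpolation=3)[:600,:790])
p,d,W=cam("top");S=stand(W).reshape(-1,3)
m=(abs(S[:,0])<.01)&(abs(S[:,1])<.13)&(S[:,2]>.13)&(S[:,2]<.24);s=S[m]
for a in range(-80,120,10):
    u=s[(s[:,1]>a/1e3)&(s[:,1]<(a+10)/1e3)]
    if len(u): print(a,len(u),np.percentile(u[:,2],[5,50,95]).round(4))
q=np.load("topp.npy").astype(int); W0=np.load("topW.npy")
dz=abs(W[...,2]-W0[...,2]); ch=(dz>.02); n,l,st,ce=cv2.connectedComponentsWithStats(ch.astype(np.uint8))
print([(st[i].tolist()) for i in range(1,n) if st[i,4]>25])
```

```text
-80 29 [0.1383 0.1423 0.1469]
-70 23 [0.14   0.144  0.1469]
-60 25 [0.1426 0.1448 0.1472]
-50 31 [0.1412 0.1452 0.1474]
-40 26 [0.143  0.145  0.1493]
-30 26 [0.1421 0.144  0.1484]
-20 28 [0.1418 0.1449 0.1467]
-10 31 [0.1412 0.1445 0.1475]
0 26 [0.1423 0.1449 0.1481]
10 25 [0.142  0.144  0.1474]
20 33 [0.1419 0.1453 0.1558]
30 30 [0.1555 0.1579 0.1612]
40 28 [0.1548 0.1581 0.1604]
50 28 [0.1554 0.1573 0.1602]
60 27 [0.1531 0.1565 0.1597]
70 30 [0.1534 0.1567 0.1595]
80 28 [0.1538 0.1559 0.1597]
90 27 [0.1543 0.1571 0.1596]
100 30 [0.1547 0.1576 0.1594]
110 7 [0.1333 0.1555 0.1576]
[[25, 110, 219, 310, 33504], [221, 190, 67, 19, 406], [235, 208, 52, 12, 312], [341, 231, 56, 36, 898], [475, 322, 85, 57, 2785]]
```

View pics/s7b.png

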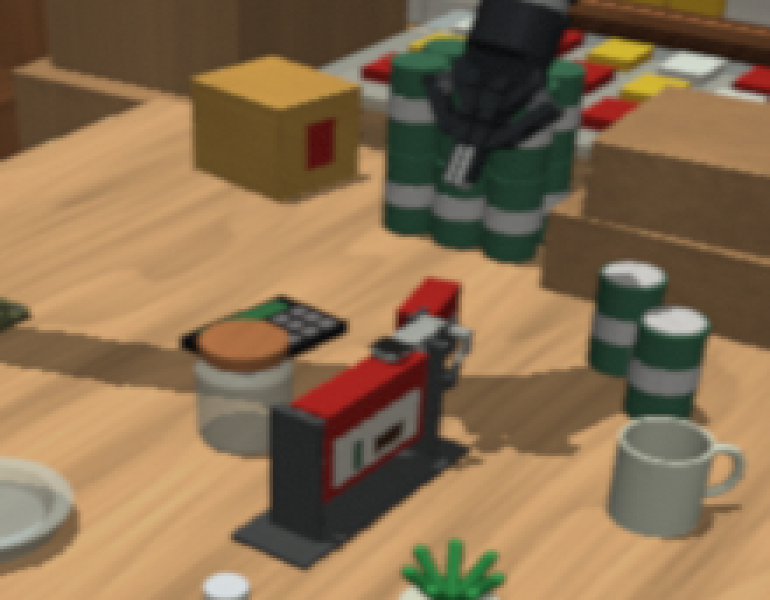

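The keeper lies level at (410,335), with its upper face at 0.157 along its length (0.156 expected), and it stayed shut after I backed off. The bystanders look unmoved, so I hand in.

```bash
python3 -c "
from station import bot
print(bot.get_obs()['clock'],bot.close_job())"
```

```text
the job is handed in; nothing more can be done
11.4833 None
```

The wide red sign is hung on the rail, and the keeper is snapped shut over its +y end. I handed the job in at 11.5 s of the 48 s allowed.

- **Sign:** I lowered it until it touched the rail and let go. Its top then measured 0.144–0.146 m (0.144 expected) and level. It lies between the two cheeks, about 4–6 mm toward the -y end.
- **Keeper:** I pressed it down with the shut fingers; the largest force I read was about 16 N. After I backed off it stayed level, with its upper face at about 0.157 m (0.156 expected).
- **Everything else:** a depth comparison with the first picture showed changes only at the arm, at the stand and where the sign had stood. The arm's outline was large and covered part of the left side of the top view. In the last scene picture, the objects that hid (small sign, cans, calculator) stood where they had been.

No check failed. The side camera read the sign's top about 2 mm higher than the overhead one, and its red-pixel ends ran past the sign because the small red sign shows behind it. I used the overhead values.

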